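# Unpack the round-bottomed bud vases into their rings

## Task

Unpack the trial vases for glazing: fold both flaps of the small carton right back, well past upright, then take out every porcelain bud vase there is (two to four) and stand each one upright, seated centrally, in a terracotta ring of its own. When all the vases stand in rings, fold both flaps of the empty carton down flat again, and leave the other things on the bench where they are.

Things in the scene. Friction and masses are not known exactly. Their poses are not given: they have to be found in the camera images.
- vase1: White porcelain bud vase (may be absent: None): ball 60 mm across, straight neck 20 mm across, slim rim 24 mm across; 120 mm tall, 200 g. Origin: centre of the ball; z up the neck. Bare neck from 28 to 86 mm above the origin, rim from 86 to 90 mm. Starts upright in a carton cell, origin 35 mm above the bench.
- vase2: Same as vase1 (may be absent). Vases have thick heavy bases, centre of mass 8 mm below the origin: on a flat surface they roll easily but rock back by themselves to within about 0.25 rad of upright. In a ring, friction holds a vase at whatever tilt it is left.
- vase3: Same as vase1 (may be absent).
- vase4: Same as vase1 (may be absent).
- ring1: Loose terracotta ring, 68 mm outside and 44 mm inside diameter, 25 mm high, about 150 g, lying flat on the bench. Origin: centre of its underside, z up. A vase seated in it has the centre of its ball about 45 mm above the ring's underside, held by the ring's upper inner edge.
- ring2: Loose terracotta ring, 68 mm outside and 44 mm inside diameter, 25 mm high, about 150 g, lying flat on the bench. Origin: centre of its underside, z up. A vase seated in it has the centre of its ball about 45 mm above the ring's underside, held by the ring's upper inner edge.
- ring3: Loose terracotta ring, 68 mm outside and 44 mm inside diameter, 25 mm high, about 150 g, lying flat on the bench. Origin: centre of its underside, z up. A vase seated in it has the centre of its ball about 45 mm above the ring's underside, held by the ring's upper inner edge.
- ring4: Loose terracotta ring, 68 mm outside and 44 mm inside diameter, 25 mm high, about 150 g, lying flat on the bench. Origin: centre of its underside, z up. A vase seated in it has the centre of its ball about 45 mm above the ring's underside, held by the ring's upper inner edge.
- carton: Square cardboard carton fixed to the bench, 190 by 190 mm, walls 126 mm high, 5 mm thick. Origin: centre of its underside; sides along its x and y. Inside, an insert 45 mm high makes four cells 73 mm square, 2 by 2, centres 39.5 mm from the origin in x and y. The top is closed by two flaps, hinged along the +y and -y walls, that meet in the middle.
- flap_left (a joint): Angle of the flap hinged along the carton's +y wall: 0 = flat, closed; it swings up and outwards; pi/2 = upright; 2.3 = its stop, leaning well outwards. The crease is stiff: the flap stays where it is left (about 1 N at the tab moves it). 190 mm along the hinge, 92 mm deep, 4 mm thick.
- flap_left_hinge (a point): Middle of the hinge line of flap_left, which runs along the carton's x: in the carton's frame x 0, y +94 mm, z 127 mm (height of the closed flap's underside).
- flap_left_tab (a point): Pinch point of flap_left's pull tab: a plate 40 mm wide along the hinge, 6 mm thick, standing square on the flap's upper face at its free edge, ending 46 mm above the flap's underside. This point is 31 mm above the underside, 88 mm from the hinge line, 45 mm to the carton's +x of the flap's middle. Pinched across its 40 mm width, the tab pivots in the fingers as the flap swings.
- flap_right (a joint): Angle of the flap hinged along the carton's -y wall: 0 = flat, closed; it swings up and outwards; pi/2 = upright; 2.3 = its stop, leaning well outwards. The crease is stiff: the flap stays where it is left (about 1 N at the tab moves it). 190 mm along the hinge, 92 mm deep, 4 mm thick.
- flap_right_hinge (a point): Middle of the hinge line of flap_right, which runs along the carton's x: in the carton's frame x 0, y -94 mm, z 127 mm (height of the closed flap's underside).
- flap_right_tab (a point): Pinch point of flap_right's pull tab: a plate 40 mm wide along the hinge, 6 mm thick, standing square on the flap's upper face at its free edge, ending 46 mm above the flap's underside. This point is 31 mm above the underside, 88 mm from the hinge line, 45 mm to the carton's -x of the flap's middle. Pinched across its 40 mm width, the tab pivots in the fingers as the flap swings.
- canister: Bystander: white plastic screw-top canister, 84 mm in diameter, 114 mm tall. Origin: centre of its underside.
- bowl: Bystander: white porcelain test bowl, 100 mm across, 45 mm tall. Origin: centre of its underside.
- rib: Bystander: flat stainless steel rib, 85 by 45 by 5 mm, lying among the rings. Origin: centre of its underside.
- bamboo_tool: Bystander: bamboo trimming tool, about 170 mm long, 12 mm thick, lying on the bench. Origin: centre of its underside.
- wood_block: Bystander: pale wooden block, 120 by 70 by 30 mm. Origin: centre of its underside.
- plaster_bat: Bystander: round plaster bat, 150 mm across, 18 mm thick. Origin: centre of its underside.
Things that resemble listed ones, but are neither listed nor needed, are in the scene too. Leave any black, green or pink look-alike of the ring2 alone.

How it is judged (in metres and radians):
On the way, in this order (a step that is already met when the one before it is completed fails the run):
1. both flaps are folded back, more than 1.85 rad open (value of joint each of flap_left, flap_right above 1.85 rad), for 0.2 s.
2. every vase stands upright in a ring (((horizontal distance between vase1 and ring1 below 0.008 m and z of vase1 in the frame of ring1 between 0.038 and 0.051 m and height (world z) of ring1 below 0.008 m) or (horizontal distance between vase1 and ring2 below 0.008 m and z of vase1 in the frame of ring2 between 0.038 and 0.051 m and height (world z) of ring2 below 0.008 m) or (horizontal distance between vase1 and ring3 below 0.008 m and z of vase1 in the frame of ring3 between 0.038 and 0.051 m and height (world z) of ring3 below 0.008 m) or (horizontal distance between vase1 and ring4 below 0.008 m and z of vase1 in the frame of ring4 between 0.038 and 0.051 m and height (world z) of ring4 below 0.008 m)) and angle between each of vase1, vase2, vase3, vase4's own z axis and vertical below 0.15 rad and linear speed of each of vase1, vase2, vase3, vase4 below 0.03 m/s and ((horizontal distance between vase2 and ring1 below 0.008 m and z of vase2 in the frame of ring1 between 0.038 and 0.051 m and height (world z) of ring1 below 0.008 m) or (horizontal distance between vase2 and ring2 below 0.008 m and z of vase2 in the frame of ring2 between 0.038 and 0.051 m and height (world z) of ring2 below 0.008 m) or (horizontal distance between vase2 and ring3 below 0.008 m and z of vase2 in the frame of ring3 between 0.038 and 0.051 m and height (world z) of ring3 below 0.008 m) or (horizontal distance between vase2 and ring4 below 0.008 m and z of vase2 in the frame of ring4 between 0.038 and 0.051 m and height (world z) of ring4 below 0.008 m)) and ((horizontal distance between vase3 and ring1 below 0.008 m and z of vase3 in the frame of ring1 between 0.038 and 0.051 m and height (world z) of ring1 below 0.008 m) or (horizontal distance between vase3 and ring2 below 0.008 m and z of vase3 in the frame of ring2 between 0.038 and 0.051 m and height (world z) of ring2 below 0.008 m) or (horizontal distance between vase3 and ring3 below 0.008 m and z of vase3 in the frame of ring3 between 0.038 and 0.051 m and height (world z) of ring3 below 0.008 m) or (horizontal distance between vase3 and ring4 below 0.008 m and z of vase3 in the frame of ring4 between 0.038 and 0.051 m and height (world z) of ring4 below 0.008 m)) and ((horizontal distance between vase4 and ring1 below 0.008 m and z of vase4 in the frame of ring1 between 0.038 and 0.051 m and height (world z) of ring1 below 0.008 m) or (horizontal distance between vase4 and ring2 below 0.008 m and z of vase4 in the frame of ring2 between 0.038 and 0.051 m and height (world z) of ring2 below 0.008 m) or (horizontal distance between vase4 and ring3 below 0.008 m and z of vase4 in the frame of ring3 between 0.038 and 0.051 m and height (world z) of ring3 below 0.008 m) or (horizontal distance between vase4 and ring4 below 0.008 m and z of vase4 in the frame of ring4 between 0.038 and 0.051 m and height (world z) of ring4 below 0.008 m))), for 0.3 s.
At the end, for the whole second after the job is handed in: Every vase that is present sits in a ring that lies on the bench: centre of its ball within 8 mm (horizontally) of the ring's axis and 38 to 51 mm above the ring's underside, tilted less than 0.15 rad, at rest; both flaps are closed to less than 0.15 rad (all of step 2 and value of joint each of flap_left, flap_right below 0.15 rad); the robot touches nothing.
It fails at once if a bystander (canister, bowl, rib, bamboo tool, wooden block, plaster bat) is moved more than 50 mm (distance of any of canister, bowl, rib, bamboo_tool, wood_block, plaster_bat from where it was at the start of the episode above 0.05 m).
Of vase1, vase2, vase3, vase4 only 2 to 4 are there at a start; the rules pass over those that are not, and their reading is None.
At some moment in a run one of ring1, ring2, ring3, ring4 may be knocked a few centimetres aside while the robot is not near it.
Once in a run the grip may slacken for a moment while it holds something.
It also fails if it takes over 210 s, if anything falls off the work surface, if the arm or the gripper's body presses on something with over 40 N, if the wrist force passes 120 N, or if a joint passes its speed limit or range.

## Robot

A 7-joint arm with a two-finger parallel gripper is mounted at the origin on the work surface. World frame = base frame: x ahead of the robot, y to its left, z up, the work surface at z = 0. Lengths are in m, angles in degrees, forces in N, time in s.
With the tool pointing down it reaches from about 0.4 to 0.85 m from the base axis. Payload 10.4 kg.
Tool frame: the origin (TCP) lies on the mounting face of the last link; the fingertips stand 182 mm ahead of it and the grasp point (between the pads) lies 164 mm ahead of it (r.grip_depth is the distance from the TCP to the grasp point, in m); z points along the fingers, y is the line along which they close (so a half turn about z gives the same grasp; the last joint's range is limited). The gripper opens to 87 mm and grips with 3 to 60 N. Pads are 19 mm wide; open, the fingers measure 117 mm over their backs; the gripper's body (75 mm by 190 mm) begins 51 mm behind the grasp point.
Start: joints at [-65.523, 19.034, -3.707, 83.658, 1.238, 77.344, -5.071], TCP at [0.272, 0.563, 0.405] pointing down, gripper open.
Joint ranges: [-148.97, 148.97], [-28.65, 121.19], [-84.17, 76.75], [9.2, 138.47], [-72.65, 252.65], [3.7, 117.97], [-149.18, 149.18]. Speed limits (degrees/s): [127.2, 127.2, 159.86, 159.86, 180, 180, 180].

## Interface

Orientations are given as a 3x3 rotation matrix whose columns are the frame's x, y, z axes.
In Python, from station import r, optics, workorder gives the robot as it stands. The module is installed in compiled form; this text tells all that it offers. Calls block until the motion is done:
- r.move_to(position, orientation): joint-space move of the TCP to a pose.
- r.movel(position, orientation=None, vel=0.15, contact_N=None): straight line of the TCP; orientation=None keeps the orientation; vel is the mean speed in m/s. With contact_N (N) it stops when the force on the tool has changed by that much, and returns True; else False.
- r.move_joints(angles): joint-space move.
- r.release() and r.grasp(squeeze=None): open the fingers fully, or close them until they stop; squeeze is the grip in N (None keeps the last).
- r.pause(seconds).
- r.inverse_kinematics(position, orientation): joint angles nearest the present ones, or None.
- optics.capture(name): name is "scene" or "top" or "wrist"; returns a dict with "color" (384x512x3 uint8, red, green, blue), "range_z" (384x512 float32, m along the optical axis (not along the pixel's ray), 0 where there is no reading), "mtx" (3x3 intrinsics, pixels), "camera_from_world" (4x4, takes a point from world to camera coordinates); the wrist camera has in their place "hand_eye" (4x4, takes a point from camera to tool coordinates, whose origin is the TCP and whose axes are the flange's). Camera axes: x right, y down, z forward; pixel columns grow to the right and rows downward; lengths in m; the calibration is good to about 2 mm. A picture is of the moment at which its call begins: read the wrist's pose just before it.
A pose or a line that the arm cannot do raises r.Unreachable and nothing moves.
- workorder.sign_off(): hands the job in; it is judged then, once.
Readings, each from a call of its own:
- r.read_clock(): time.
- r.read_joint_positions(): joint angles.
- r.read_qd(): joint speeds.
- r.read_joint_efforts(): joint torques, N m.
- r.read_eef_pos(): TCP position.
- r.read_ee_rot(): TCP orientation.
- r.read_contact_force(): force on the tool from outside, world axes, zero at the start.
- r.read_ft_torque(): the same for the moment, N m.
- r.read_grip_width(): finger opening in m.
- r.read_finger_force(): force on a finger pad.
Only numpy, scipy, OpenCV 4.12 (cv2) and the standard library are available. Lean on these libraries where they do the work, as an engineer would, in place of code of your own. Each camera call takes 0.05 s, during which the arm holds its last target. There are 200 camera calls.

## Working session

There is one attempt and no reset: what is moved stays moved. The work goes in short steps, each a Python script; the robot and the scene stay as the last script left them, time stands still between calls to the robot, and variables do not carry over. Pictures are saved under pics/ and viewed, at most 14 in all, crops included, and the job is handed in when it is done.

```bash
mkdir -p pics; ls; cat > h.py <<'E'
import numpy as np, cv2
from station import r, optics, workorder
def cap(name):
    if name=="wrist":
        p=np.array(r.read_eef_pos());R=np.array(r.read_ee_rot())
        d=optics.capture(name);T=np.eye(4);T[:3,:3]=R;T[:3,3]=p
        d["wfc"]=T@np.array(d["hand_eye"])
    else:
        d=optics.capture(name);d["wfc"]=np.linalg.inv(np.array(d["camera_from_world"]))
    return d
def ray(d,u,v,z):
    K=np.array(d["mtx"]);W=d["wfc"]
    q=W[:3,:3]@np.linalg.solve(K,[u,v,1.]);o=W[:3,3]
    return o+q*(z-o[2])/q[2]
def cloud(d):
    Z=np.array(d["range_z"]);K=np.array(d["mtx"]);v,u=np.mgrid[:384,:512]
    P=np.stack([(u-K[0,2])/K[0,0]*Z,(v-K[1,2])/K[1,1]*Z,Z],-1)
    P=P@d["wfc"][:3,:3].T+d["wfc"][:3,3];P[Z<=0]=np.nan
    return P
def save(d,n): cv2.imwrite("pics/"+n+".png",d["color"][:,:,::-1])
E
python3 - <<'E'
from h import *
ims=[]
for n in("scene","top"):
    d=cap(n);np.savez(n,**{k:np.array(v) for k,v in d.items()});ims.append(d["color"])
    print(n,d["mtx"],d["wfc"].round(3))
    save(d,n)
print(r.read_clock(),r.read_grip_width(),r.grip_depth,r.read_ee_rot())
E
```

```text
pics
scene [[397.55677769   0.         255.48537447]
 [  0.         397.55677769 190.43911068]
 [  0.           0.           1.        ]] [[-0.407  0.777 -0.48   1.073]
 [ 0.913  0.337 -0.228  0.193]
 [-0.016 -0.531 -0.847  1.073]
 [ 0.     0.     0.     1.   ]]
top [[347.87894268   0.         255.50599622]
 [  0.         347.87894268 189.82923727]
 [  0.           0.           1.        ]] [[-0.021 -0.985  0.171  0.383]
 [-1.     0.02  -0.006 -0.062]
 [ 0.002 -0.172 -0.985  0.958]
 [ 0.     0.     0.     1.   ]]
0.1 0.08673678746060946 0.1635 [[-9.00538913e-01  4.34775139e-01 -4.93624208e-04]
 [ 4.34775417e-01  9.00538216e-01 -1.12141466e-03]
 [-4.30357486e-05 -1.22449321e-03 -9.99999249e-01]]
```

View pics/scene.png

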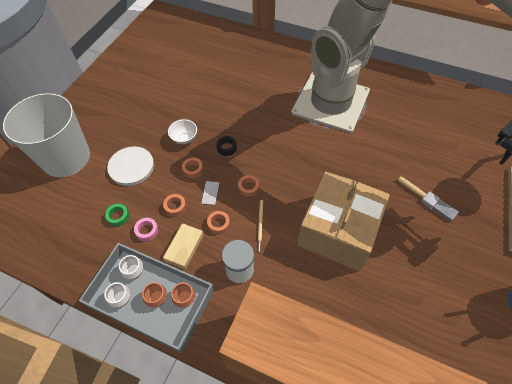

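View pics/top.png

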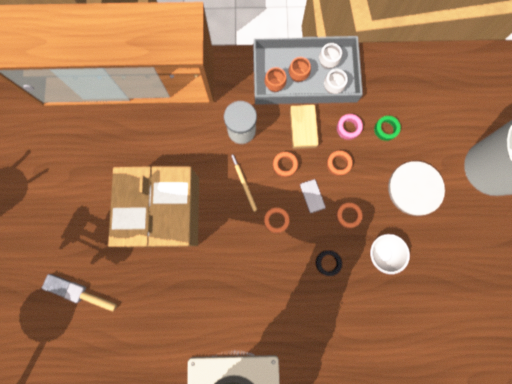

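Scene (left to right, top view): the candidates for the rings are four terracotta rings at (286,163), (340,162), (277,220) and (350,215). Look-alikes are black (329,263), pink (350,126), green (388,127), and the terracotta cups in the tray at (275,79) and (300,69). I choose the four terracotta rings lying on the bench. The carton is at (152,207), with its seam vertical and tabs near (145,185) and (150,229).

```bash
cat >> h.py <<'E'
def rings(d,zmax=.2):
    """terracotta rings on the bench: mask by colour, hull -> ray onto ring top"""
    hsv=cv2.cvtColor(d["color"],cv2.COLOR_RGB2HSV)
    m=cv2.inRange(hsv,(3,120,110),(12,255,255))
    out=[]
    P=cloud(d)
    n,l,s,c=cv2.connectedComponentsWithStats(m)
    for i in range(1,n):
        if s[i,4]<60: continue
        p=P[l==i];z=np.nanmedian(p[:,2])
        if not -.01<z<.04: continue
        p=p[p[:,2]>.015]
        if len(p)<20: continue
        (x,y),rad=cv2.minEnclosingCircle(p[:,:2].astype(np.float32))
        out.append((x,y,rad,z,s[i,4],*c[i]))
    return np.array(out)
E
python3 - <<'E'
from h import *
np.set_printoptions(suppress=True,precision=4)
for n in("top","scene"):
    d=dict(np.load(n+".npz"));print(n);print(rings(d))
    P=cloud(d)
    z=P[...,2]; m=((z>.122)&(z<.14)&(P[...,1]>.1)&(P[...,1]<.4)&(P[...,0]>.2)&(P[...,0]<.7)).astype(np.uint8)
    nn,l,s,c=cv2.connectedComponentsWithStats(m);i=1+s[1:,4].argmax()
    q=P[l==i];print("carton",cv2.minAreaRect(q[:,:2].astype(np.float32)),np.median(q[:,2]),len(q))
    t=P[(z>.15)&(z<.19)&(P[...,1]>.1)&(P[...,1]<.4)&(P[...,0]>.2)&(P[...,0]<.7)]
    k=cv2.kmeans(t[:,:2].astype(np.float32),2,None,(3,50,1e-5),5,0);print("tabs",k[2],t[:,2].max(),len(t))
d=dict(np.load("top.npz"))
a=cv2.resize(d["color"][140:270,90:210],None,fx=3,fy=3);b=cv2.resize(d["color"][140:270,255:375],None,fx=3,fy=3)
cv2.imwrite("pics/crop1.png",np.hstack([a,b])[:,:,::-1])
E
```

```text
top
[[     0.7105      0.1085      0.4544     -0.0017 110425.        269.2263
     231.7132]
 [     0.8903     -0.1997      0.0306      0.0366    398.        299.4673
      69.0879]
 [     0.8595     -0.1296      0.0304      0.0378    390.        275.1974
      79.1179]
 [     0.4738     -0.319       0.0342      0.0217    431.        349.3898
     214.6682]]
carton ((0.49635446071624756, 0.19065307080745697), (0.18299663066864014, 0.19056156277656555), 89.07884216308594) 0.132402841632681 5640
tabs [[0.4505 0.1777]
 [0.5401 0.1934]] 0.18127297077853965 215
scene
[[    0.7053     0.1104     0.452     -0.0002 83752.       278.3926
    185.1292]
 [    0.4752    -0.3179     0.0344     0.0245   185.       191.8108
    166.1892]
 [    0.8918    -0.1971     0.0307     0.0349   444.       154.0428
    294.705 ]
 [    0.8621    -0.1274     0.0305     0.0332   428.       182.771
    294.9346]]
carton ((0.49617788195610046, 0.19137929379940033), (0.18401047587394714, 0.19393229484558105), 89.48513793945312) 0.13325265067762837 4059
tabs [[0.5449 0.196 ]
 [0.456  0.1809]] 0.18187161541119234 103
```

View pics/crop1.png

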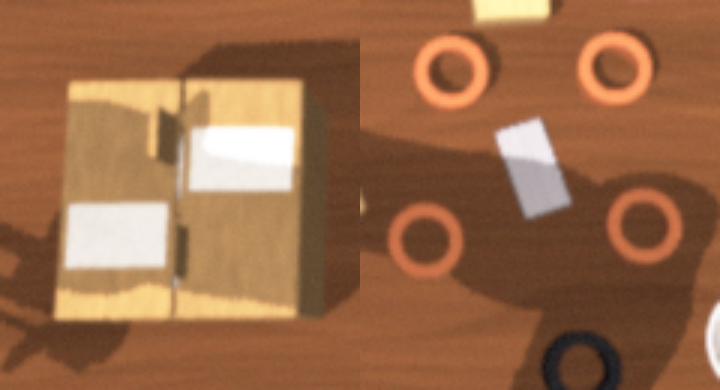

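The crop confirms four orange-brown rings and the two tabs (crop at (162,135) and (180,250)). Now I refine the ring detection by height and open the flaps.

```bash
cat >> h.py <<'E'
def rings(d):
    """loose ring-sized things 25 mm high: list of x,y,radius,hue,sat"""
    P=cloud(d);z=P[...,2]
    m=((z>.012)&(z<.034)&(P[...,0]>.3)&(P[...,0]<.8)&(P[...,1]<.1)&(P[...,1]>-.6)).astype(np.uint8)
    hsv=cv2.cvtColor(d["color"],cv2.COLOR_RGB2HSV);out=[]
    n,l,s,c=cv2.connectedComponentsWithStats(m)
    for i in range(1,n):
        if s[i,4]<60: continue
        (x,y),rad=cv2.minEnclosingCircle(P[l==i][:,:2].astype(np.float32))
        h=np.median(hsv[l==i],axis=0)
        if .03<rad<.04: out.append((x,y,rad,*h,*c[i]))
    return np.array(out)
C=np.array([.4963,.191]);YAW=np.radians(-.7)
def w(x,y,z=0):
    c,s=np.cos(YAW),np.sin(YAW);return np.array([C[0]+c*x-s*y,C[1]+s*x+c*y,z])
def down(a):
    y=np.array([np.cos(a),np.sin(a),0]);z=np.array([0,0,-1.]);return np.c_[np.cross(y,z),y,z]
G=np.array([0,0,r.grip_depth])
def best(p,a):
    """of the two equal grasps (half turn) the one with the last joint nearer its middle"""
    o=[]
    for k in(a,a+np.pi):
        q=r.inverse_kinematics(p+G,down(k))
        if q is not None:o.append((abs(q[6]-0),k))
    return min(o)[1]
def tab(side,th):
    """grip point of flap; side=+1 left, -1 right"""
    o=-.088*np.cos(th)+.031*np.sin(th);u=.088*np.sin(th)+.031*np.cos(th)
    return w(side*.045,side*(.094+o),.127+u)
E
python3 - <<'E'
from h import *
np.set_printoptions(suppress=True,precision=4)
for n in("top","scene"): print(rings(dict(np.load(n+".npz"))))
for s in(1,-1):
    p=tab(s,0);print(p,[r.inverse_kinematics(tab(s,t)+G,down(best(p,YAW))) for t in(0,2.25)])
E
```

```text
[[  0.7265  -0.3383   0.0349 161.5     71.5    254.     349.4704 125.4671]
 [  0.7192  -0.4457   0.0344  67.     183.     203.     387.5016 127.1302]
 [  0.6199  -0.3022   0.0342  12.     151.5    249.5    339.2086 162.3444]
 [  0.6191  -0.1506   0.0339  12.     151.     250.     284.8294 163.5051]
 [  0.4738  -0.319    0.0342   9.     162.     192.     348.9034 214.7882]
 [  0.4645  -0.1218   0.0339   9.     162.     195.     276.1818 219.734 ]
 [  0.3484  -0.2573   0.0338 120.      36.      40.     328.8258 262.4655]]
[[  0.3475  -0.2547   0.0359 120.      21.      32.     226.0429 144.6   ]
 [  0.4755  -0.3184   0.0346   9.     138.     151.5    191.8913 166.7174]
 [  0.4637  -0.1203   0.0348   9.     138.     153.5    248.2833 184.4667]
 [  0.6197  -0.2995   0.0355  10.     139.     223.     173.9288 203.9401]
 [  0.7227  -0.4441   0.0358  66.     150.     178.     116.1637 214.1246]
 [  0.62    -0.1497   0.0345  10.     139.     224.     217.8926 221.4259]
 [  0.7269  -0.3362   0.0348 165.      80.     242.     145.1862 228.4345]
 [  0.7399  -0.0229   0.0361  30.      10.     119.     239.7    278.1   ]]
[0.5414 0.1964 0.158 ] [array([-41.0875,  16.5909,  19.7107,  98.4383,  -6.0506,  66.013 ,
       -20.3704]), array([-48.0876,  25.0399,  13.8055,  84.4884,  -6.1242,  71.2099,
       -34.2571])]
[0.4512 0.1856 0.158 ] [array([-44.5348,   5.2614,  17.7728, 110.9443,  -1.7838,  64.055 ,
       -26.7517]), array([-36.0727,  -1.6841,  27.8205, 115.2103,   0.8584,  66.2816,
        -9.3077])]
```

```bash
cat >> h.py <<'E'
def swing(side,ths,squeeze=20):
    a=best(tab(side,ths[0]),YAW);R=down(a);p=tab(side,ths[0])
    r.release(); r.move_to(p+G+[0,0,.10],R)
    hit=r.movel(p+G,R,vel=.12,contact_N=8)
    r.grasp(squeeze);print("tab width",r.read_grip_width(),"hit",hit)
    for t in ths[1:]: r.movel(tab(side,t)+G,R,vel=.15)
    print("end width",r.read_grip_width(),"F",np.round(r.read_contact_force(),1),r.read_clock())
    r.release(); r.movel(np.array(r.read_eef_pos())+[0,0,.10],R,vel=.2)
E
python3 - <<'E'
from h import *
swing(1,np.linspace(0,2.25,9))
d=cap("scene");save(d,"s2");np.savez("s2",**{k:np.array(v) for k,v in d.items()})
E
```

```text
tab width 0.03974807902272669 hit False
end width 0.03922271914910987 F [-13.   -0.3  -0.8] 6.4083
```

View pics/s2.png

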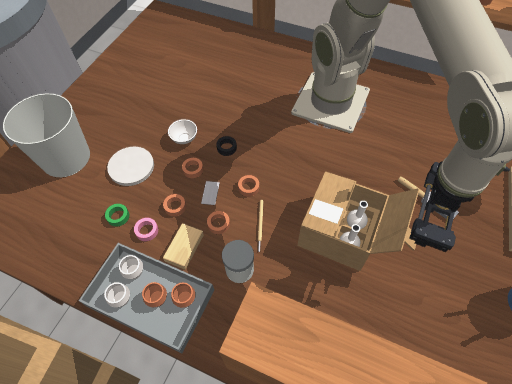

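The left flap is back (400,220) and two vases are visible at (363,207) and (354,233). Next is the right flap, then a look from above.

```bash
python3 - <<'E'
from h import *
np.set_printoptions(suppress=True,precision=4)
swing(-1,np.linspace(0,2.25,9))
p=w(0,0,.36);a=best(p,YAW)
r.move_to(w(-.06,0,.33)+G,down(a))
for n in("wrist","top","scene"):
    d=cap(n);np.savez("c_"+n,**{k:np.array(v) for k,v in d.items()})
    P=cloud(d);z=P[...,2]
    q=(P-np.array([*C,0]));c,s=np.cos(-YAW),np.sin(-YAW);X=c*q[...,0]-s*q[...,1];Y=s*q[...,0]+c*q[...,1]
    m=((abs(X)<.088)&(abs(Y)<.088)&(z>.116)&(z<.132)).astype(np.uint8)
    nn,l,st,cc=cv2.connectedComponentsWithStats(m)
    for i in range(1,nn):
        if st[i,4]>4: print(n,X[l==i].mean(),Y[l==i].mean(),z[l==i].mean(),st[i,4],cc[i])
    # flap ends
    for sd in(1,-1):
        mm=(abs(X)<.1)&(sd*Y>.11)&(sd*Y<.2)&(z>.14)&(z<.215)
        if mm.any(): print(n,"flap",sd,z[mm].max(),(sd*Y[mm]).max(),mm.sum())
a=dict(np.load("c_wrist.npz"))["color"];t=cv2.resize(dict(np.load("c_top.npz"))["color"][130:290,60:250],(380,320))
im=np.zeros((384,900,3),np.uint8);im[:,:512]=a;im[:320,512:892]=t;cv2.imwrite("pics/c.png",cv2.resize(im,(800,341))[:,:,::-1])
E
```

```text
tab width 0.03966150052550783 hit False
end width 0.0392652467798906 F [-9.1 -1.5  1.5] 13.6083
wrist 0.011378241147127472 0.0831956564702011 0.12319644622441517 479 [323.8246  98.8058]
wrist 0.08770306869476077 0.03457650188482097 0.12091759359312064 75 [385.6133 141.8133]
wrist -0.041146130719464324 0.03357035286933819 0.12446455823971025 308 [277.2013 142.9481]
wrist 0.037216899568242 0.03567142606470539 0.1244558124912299 316 [343.9335 141.1709]
wrist 0.08770691283145683 -0.01335335248746452 0.1214538711712402 131 [381.4809 181.1221]
wrist -0.0399936813659781 -0.042456651017738545 0.12449570529922098 268 [277.2127 204.5522]
wrist 0.035431623708230046 -0.0443224937271461 0.12434053068609692 267 [337.7228 205.9925]
wrist 0.08769405019008429 -0.06099397161820559 0.12114142201959761 50 [377.34 217.72]
wrist 0.08772243970763499 -0.08294427926690884 0.12124364138677778 16 [375.625  233.8125]
wrist flap 1 0.20085329563638754 0.16501150112377808 12786
wrist flap -1 0.18574320300459735 0.14586791516145617 3216
top 0.03942992459816172 0.03535050817868689 0.1231500524356722 75 [135.16 189.3
[... 242 characters left out ...]
 78 [134.3077 221.6538]
top -0.03812778672900348 -0.04306560004152325 0.12356451152762282 73 [166.2329 220.8904]
top flap 1 0.1976917557211082 0.1804462551024335 127
top flap -1 0.20067915308629403 0.19007160078291557 1732
scene -0.03733443241417335 -0.041065635067017846 0.12445136713072982 53 [336.434  194.7358]
scene -0.03826102821239764 0.03555992643429817 0.1241370847887026 53 [363.2264 204.283 ]
scene 0.03837182832466298 -0.04290264476030036 0.12426981279971284 56 [326.7679 216.375 ]
scene 0.03986459521679631 0.037065177704852896 0.12402436112932416 59 [355.2542 227.7966]
scene flap 1 0.20177309722537162 0.18405409953818389 1475
scene flap -1 0.20095858803722044 0.18972991633379335 1363
```

View pics/c.png

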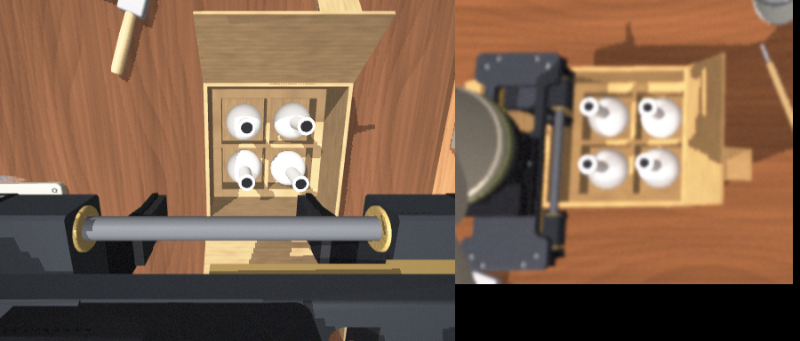

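Four vases: rims are at about (246,127), (306,125), (246,182) and (300,184) in the wrist view, one per cell, and both flaps are well back. I take the first vase, gripping obliquely and offset inward so the fingers clear the wall, the neighbours and the flaps.

```bash
cat >> h.py <<'E'
NECK={(1,1):(.0388,.036),(-1,1):(-.0393,.0342),(1,-1):(.0375,-.044),(-1,-1):(-.0385,-.0422)}
PHI=np.radians(22)
def terracotta(near,views=("top","scene")):
    """mean position of the terracotta ring nearest to a place, over the views that see it"""
    o=[]
    for n in views:
        k=rings(cap(n))
        k=k[(k[:,3]>6)&(k[:,3]<15)&(k[:,4]>100)]
        e=np.hypot(*(k[:,:2]-near).T)
        if len(e) and e.min()<.06:o.append(k[e.argmin(),:2])
    print("ring",near,[np.round(i,4) for i in o]);return np.mean(o,axis=0) if o else None
def pick(cell,s=.011,gz=.103,neck=None):
    sx,sy=cell;x,y=neck if neck is not None else NECK[cell]
    d=np.array([sx*np.cos(PHI),sy*np.sin(PHI)]);g=w(x-s*d[0],y-s*d[1],gz)
    a=best(g,YAW+np.arctan2(d[1],d[0]));R=down(a)
    r.release();r.move_to(g+G+[0,0,.10],R)
    hit=r.movel(g+G,R,vel=.12,contact_N=6)
    print("hit",hit,np.round(r.read_eef_pos()-G-g,4))
    r.grasp(25);print("neck width",r.read_grip_width())
    r.movel(g+G+[0,0,.25],R,vel=.2)
    print("lifted width",r.read_grip_width(),np.round(r.read_contact_force(),1));return R
def place(xy,h=.068,a=None):
    p=np.array([*xy,.045+h]);a=best(p,np.pi/2) if a is None else a;R=down(a)
    r.move_to(p+G+[0,0,.24],R)
    r.movel(p+G+[0,0,.02],R,vel=.2)
    hit=r.movel(p+G-[0,0,.004],R,vel=.03,contact_N=4)
    print("place hit",hit,"z err",r.read_eef_pos()[2]-(p+G)[2],"width",r.read_grip_width(),r.read_clock())
def leave():
    r.release();r.movel(np.array(r.read_eef_pos())+[0,0,.10],vel=.2)
E
python3 - <<'E'
from h import *
R=pick((1,-1))
t=terracotta((.62,-.15))
for n in("scene","wrist"): d=cap(n);save(d,"l1"+n)
if r.read_grip_width()>.015: place(t)
E
python3 -c "
import cv2,numpy as np
cv2.imwrite('pics/l1.png',cv2.resize(np.hstack([cv2.imread('pics/l1'+n+'.png') for n in('scene','wrist')]),(800,300)))"
```

```text
hit False [0.0003 0.0002 0.0009]
neck width 0.02232815425281501
lifted width 0.021994525776929053 [ 0.4  0.2 -2.4]
ring (0.62, -0.15) [array([ 0.6194, -0.1509]), array([ 0.6202, -0.1476])]
place hit True z err 0.0014556169221965898 width 0.022191307570245622 23.8167
```

View pics/l1.png

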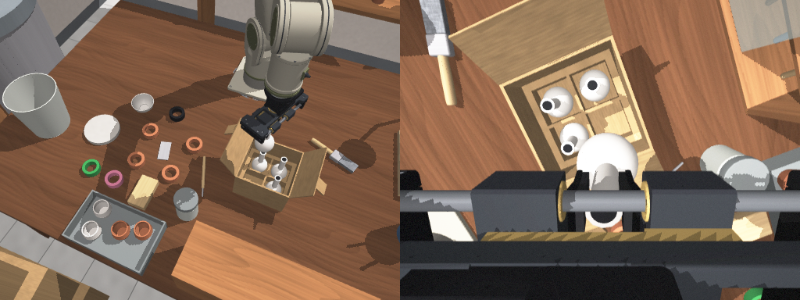

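The vase hangs near vertical below the gripper (265,143 in the scene half) and has touched the ring at the expected height. Release and check how it stands.

```bash
cat >> h.py <<'E'
def stand(xy,views=("top","scene","wrist")):
    """rim, ball and ring centres of a vase standing near xy"""
    for n in views:
        P=cloud(cap(n));z=P[...,2];near=np.hypot(P[...,0]-xy[0],P[...,1]-xy[1])<.06
        f=lambda lo,hi:P[near&(z>lo)&(z<hi)]
        rim=f(.128,.142);ring=f(.012,.0275)
        if len(rim)<5: print(n,"no rim");continue
        (x,y),ra=cv2.minEnclosingCircle(rim[:,:2].astype(np.float32))
        b=f(.036,.072);A=np.c_[2*b,np.ones(len(b))];q=np.linalg.lstsq(A,(b**2).sum(1),rcond=None)[0]
        print(n,"rim",np.round([x,y,ra,rim[:,2].max()],4),len(rim),"ball",np.round(q[:3],4),len(b))
E
python3 - <<'E'
from h import *
leave()
stand((.62,-.15));print(r.read_clock());terracotta((.62,-.15))
E
```

```text
top no rim
scene rim [ 0.6148 -0.1441  0.0123  0.1401] 53 ball [ 0.6198 -0.1494  0.0457] 251
wrist rim [ 0.6135 -0.1469  0.012   0.1371] 640 ball [ 0.6181 -0.1523  0.0446] 1692
25.8667
ring (0.62, -0.15) [array([ 0.6208, -0.1483])]
```

Seated, tilt about 0.08 rad. Next vase.

```bash
cat >> h.py <<'E'
def one(cell,near,**k):
    R=pick(cell,**k)
    if r.read_grip_width()<.015: print("LOST");return
    t=terracotta(near)
    if t is None: return
    place(t)
    if not .015<r.read_grip_width()<.03: print("SLIP");return
    leave();stand(t);terracotta(t,("scene","top"));print(r.read_clock())
E
python3 - <<'E'
from h import *
one((-1,-1),(.62,-.301))
E
```

```text
hit True [ 0.0118 -0.0067  0.1033]
neck width 0.02752951319335805
lifted width 0.0019771157087097543 [ 0.3  0.6 -0.9]
LOST
```

The joint move swept in low across the right flap; I should have risen first. Look at what it did.

```bash
python3 - <<'E'
from h import *
print(r.read_eef_pos()-G,r.read_grip_width(),r.read_clock())
p=np.array(r.read_eef_pos());p[2]=.40+G[2]
r.movel(p,vel=.2)
d=[cap("scene")["color"],cap("wrist")["color"]]
cv2.imwrite("pics/f1.png",cv2.resize(np.hstack(d),(800,300))[:,:,::-1])
E
```

```text
[0.46741084 0.15327291 0.35165917] 0.0019771157087097543 28.8917
```

View pics/f1.png

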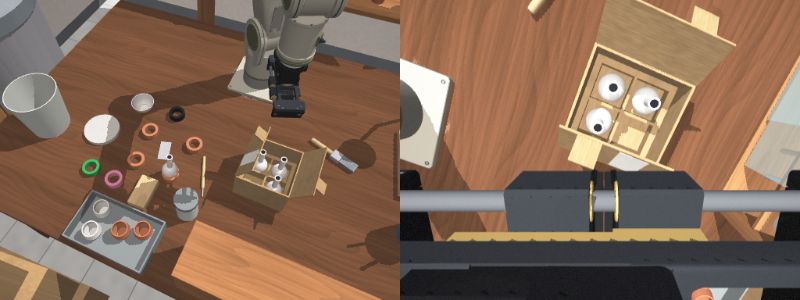

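The right flap was pushed to about upright (tab near (262,133) in the scene); the vases are unharmed. I measure its angle and fold it back.

```bash
sed -i 's/^C=.*YAW=/C=np.array([.4963,.191]);YAW=/' h.py; cat >> h.py <<'E'
def flap(side,views=("scene","top","wrist")):
    o=[]
    for n in views:
        P=cloud(cap(n));q=P-np.array([*C,0]);c,s=np.cos(-YAW),np.sin(-YAW)
        X=c*q[...,0]-s*q[...,1];Y=side*(s*q[...,0]+c*q[...,1])+side*.004-.094;Z=P[...,2]-.127
        m=(abs(X)<.09)&(X*side<.015)&(np.hypot(Y,Z)<.10)&(np.hypot(Y,Z)>.04)&(Z>.012)  # part away from the tab
        if m.sum()<30: continue
        a=np.arctan2(Z[m],-Y[m]);h,e=np.histogram(a,60,(0,3));i=h.argmax()
        o.append((n,round(float(np.median(a[abs(a-e[i])<.15])),3),int(h.max()),int(m.sum())))
    print("flap",side,o)
E
python3 - <<'E'
from h import *
flap(-1);flap(1)
E
```

```text
flap -1 [('scene', 1.012, 308, 407), ('top', 1.02, 633, 841), ('wrist', 1.032, 824, 1231)]
flap 1 [('scene', 2.267, 441, 576), ('top', 2.259, 190, 288), ('wrist', 2.24, 3259, 3988)]
```

```bash
cat >> h.py <<'E'
def rise(z=.35):
    p=np.array(r.read_eef_pos())
    if p[2]<z+G[2]-.005: p[2]=z+G[2];r.movel(p,vel=.3)
_mv=r.move_to
def safe_to(p,R):
    """cross the scene at height, then come down in a straight line"""
    rise();q=np.array(p);q[2]=max(q[2],.35+G[2]);_mv(q,R)
    if q[2]>p[2]+.001:r.movel(p,R,vel=.25)
def pick(cell,s=.011,gz=.103,neck=None):
    sx,sy=cell;x,y=neck if neck is not None else NECK[cell]
    d=np.array([sx*np.cos(PHI),sy*np.sin(PHI)]);g=w(x-s*d[0],y-s*d[1],gz)
    a=best(g,YAW+np.arctan2(d[1],d[0]));R=down(a)
    r.release();safe_to(g+G+[0,0,.10],R)
    hit=r.movel(g+G,R,vel=.12,contact_N=6)
    e=np.round(r.read_eef_pos()-G-g,4);print("hit",hit,e)
    if abs(e).max()>.008: print("STOPPED");return None
    r.grasp(25);print("neck width",r.read_grip_width())
    r.movel(g+G+[0,0,.25],R,vel=.2)
    print("lifted width",r.read_grip_width(),np.round(r.read_contact_force(),1));return R
def one(cell,near,**k):
    R=pick(cell,**k)
    if R is None or r.read_grip_width()<.015: print("LOST");return
    t=terracotta(near)
    if t is None: return
    place(t)
    if not .015<r.read_grip_width()<.03: print("SLIP");return
    leave();stand(t);terracotta(t,("scene","top"));print(r.read_clock())
E
sed -i 's/r.release(); r.move_to(p+G+\[0,0,.10\],R)/r.release(); safe_to(p+G+[0,0,.10],R)/' h.py
python3 - <<'E'
from h import *
swing(-1,np.linspace(1.0,2.25,6))
rise();flap(-1);flap(1)
stand((.62,-.15))
P=w(0,0)
for n in("scene","top"):
    d=cap(n);Q=cloud(d);q=Q-np.array([*C,0]);c,s=np.cos(-YAW),np.sin(-YAW);X=c*q[...,0]-s*q[...,1];Y=s*q[...,0]+c*q[...,1]
    m=((abs(X)<.08)&(abs(Y)<.075)&(Q[...,2]>.116)&(Q[...,2]<.132)).astype(np.uint8)
    nn,l,st,cc=cv2.connectedComponentsWithStats(m)
    print(n,[(round(float(X[l==i].mean()),4),round(float(Y[l==i].mean()),4),st[i,4]) for i in range(1,nn) if st[i,4]>10])
print(r.read_clock())
E
```

```text
tab width 0.039593632646064414 hit False
end width 0.03888756439269199 F [-9.5 -0.2 -0.3] 35.275
flap -1 [('scene', 2.164, 362, 497), ('wrist', 2.189, 3002, 3526)]
flap 1 [('scene', 2.266, 429, 571), ('top', 2.258, 140, 202)]
top rim [ 0.6147 -0.1461  0.0116  0.1371] 70 ball [ 0.6197 -0.1508  0.0444] 280
scene rim [ 0.6149 -0.144   0.0119  0.1385] 52 ball [ 0.6194 -0.1496  0.046 ] 245
wrist no rim
scene [(-0.0376, -0.0413, np.int32(53)), (-0.0377, 0.0354, np.int32(59)), (0.0404, 0.0373, np.int32(62))]
top []
37.9083
```

Recovered. Second vase.

```bash
python3 - <<'E'
from h import *
one((-1,-1),(.62,-.301))
E
```

```text
hit False [0.0004 0.0001 0.0008]
neck width 0.022656778353542663
lifted width 0.022125756612257796 [ 0.8  0.8 -1.6]
ring (0.62, -0.301) [array([ 0.6206, -0.3019]), array([ 0.6205, -0.301 ])]
place hit True z err 0.0035608483899230436 width 0.022588996189169087 46.6167
top no rim
scene rim [ 0.6105 -0.3042  0.0119  0.1397] 47 ball [ 0.6205 -0.3003  0.0462] 245
wrist rim [ 0.6087 -0.3079  0.0118  0.1363] 602 ball [ 0.6189 -0.3031  0.0447] 1704
ring [ 0.62057409 -0.30146575] [array([ 0.6217, -0.2989])]
48.7667
```

Tilt about 0.12 rad – within the limit but thin, so I straighten it by closing on the neck along the tilt direction, then take the third.

```bash
cat >> h.py <<'E'
def straighten(xy,tilt):
    p=np.array([*xy,.045+.07]);R=down(best(p,np.arctan2(tilt[1],tilt[0])))
    r.release();q=p+G;q[2]+=.08;_mv(q,R)
    hit=r.movel(p+G,R,vel=.12,contact_N=6);r.grasp(6);r.pause(.2)
    print("straighten",hit,r.read_grip_width());leave();stand(xy)
E
python3 - <<'E'
from h import *
straighten((.6200,-.3015),(-.010,-.0042))
one((1,1),(.4745,-.3187))
E
```

```text
straighten False 0.0228855781136426
top no rim
scene rim [ 0.6123 -0.302   0.011   0.1382] 31 ball [ 0.6205 -0.3002  0.0461] 254
wrist rim [ 0.6102 -0.3069  0.012   0.1365] 650 ball [ 0.6184 -0.3027  0.0447] 1639
hit False [0.0004 0.0001 0.0009]
neck width 0.022140562353736463
lifted width 0.022267103781193436 [ 0.1 -0.3 -2.4]
ring (0.4745, -0.3187) [array([ 0.474, -0.319]), array([ 0.4741, -0.3162])]
place hit True z err 0.0015892550272293415 width 0.022153542219351896 65.5333
top no rim
scene rim [ 0.4647 -0.3123  0.013   0.1378] 41 ball [ 0.4742 -0.3175  0.0465] 224
wrist rim [ 0.4643 -0.3152  0.0121  0.137 ] 625 ball [ 0.4723 -0.3208  0.0448] 1701
ring [ 0.47407234 -0.31760573] [array([ 0.4762, -0.3162]), array([ 0.4689, -0.3138])]
67.6833
```

```bash
python3 - <<'E'
from h import *
straighten((.4735+.006,-.319-.0035),(-.009,.0055))
print(r.read_clock())
one((-1,1),(.4642,-.121))
E
```

```text
straighten False 0.023414131219505765
top rim [ 0.472  -0.3177  0.0101  0.1334] 6 ball [ 0.4741 -0.3191  0.0445] 232
scene rim [ 0.469  -0.3157  0.0129  0.1379] 40 ball [ 0.4741 -0.3176  0.0465] 216
wrist rim [ 0.4663 -0.3177  0.0119  0.1368] 647 ball [ 0.4722 -0.3206  0.0448] 1642
72.9167
hit False [0.0003 0.0001 0.0007]
neck width 0.022486923555516698
lifted width 0.022105084677172256 [-0.4 -0.8 -2.4]
ring (0.4642, -0.121) [array([ 0.4644, -0.1218]), array([ 0.4642, -0.1208])]
place hit True z err 0.002125032964292173 width 0.022051092448597102 83.15
top no rim
scene rim [ 0.4585 -0.1245  0.0121  0.1382] 47 ball [ 0.4646 -0.1207  0.0459] 223
wrist rim [ 0.4561 -0.1271  0.0119  0.1368] 621 ball [ 0.4627 -0.1233  0.0446] 1690
ring [ 0.4643126  -0.12129377] [array([ 0.4652, -0.1198])]
85.3
```

All four stand, tilts 0.07–0.10 rad. Now close the flaps.

```bash
python3 - <<'E'
from h import *
rise()
swing(1,np.r_[np.linspace(2.25,0,9),-.02])
swing(-1,np.r_[np.linspace(2.2,0,9),-.02])
rise();p=np.array(r.read_eef_pos());_mv([.35,.48,.45],np.array(r.read_ee_rot()))
for n in("top","scene"):
    P=cloud(cap(n));q=P-np.array([*C,0]);Z=P[...,2]
    for s in(1,-1):
        for lo,hi in((.02,.035),(.05,.065),(.075,.09)):
            Y=s*(q[...,1]+.004);m=(s*q[...,0]<.015)&(abs(q[...,0])<.08)&(Y>.094-hi)&(Y<.094-lo)&(Z>.1)
            print(n,s,lo,np.round(np.median(Z[m]),4),end=" | ")
    print()
for xy in((.62,-.15),(.62,-.3015),(.4735,-.319),(.4642,-.122)): stand(xy,("top","scene"));terracotta(xy)
d=cap("scene");save(d,"end");print(r.read_clock())
E
```

```text
tab width 0.039692480662455766 hit False
end width 0.03962247255163616 F [-7.7  3.2 -1.1] 93.0333
tab width 0.03967636348159874 hit False
end width 0.040119840167446956 F [-10.4  -1.5   0.1] 101.2833Traceback (most recent call last):
  File "<stdin>", line 5, in <module>
NameError: name '_mv' is not defined
```

```bash
python3 - <<'E'
from h import *
r.move_to([.35,.48,.45],np.array(r.read_ee_rot()))
for n in("top","scene"):
    P=cloud(cap(n));q=P-np.array([*C,0]);Z=P[...,2]
    for s in(1,-1):
        for lo,hi in((.02,.035),(.05,.065),(.075,.09)):
            Y=s*(q[...,1]+.004);m=(s*q[...,0]<.015)&(abs(q[...,0])<.08)&(Y>.094-hi)&(Y<.094-lo)&(Z>.1)
            print(n,s,lo,np.round(np.median(Z[m]),4),end=" | ")
    print()
for xy in((.62,-.15),(.62,-.3015),(.4735,-.319),(.4642,-.122)): stand(xy,("top","scene"));terracotta(xy)
d=cap("scene");save(d,"end");print(r.read_clock())
E
```

```text
top 1 0.02 0.1303 | top 1 0.05 0.1308 | top 1 0.075 0.1313 | top -1 0.02 0.1308 | top -1 0.05 0.1317 | top -1 0.075 0.1327 | 
scene 1 0.02 0.1311 | scene 1 0.05 0.1318 | scene 1 0.075 0.1322 | scene -1 0.02 0.1318 | scene -1 0.05 0.1326 | scene -1 0.075 0.1337 | 
top rim [ 0.6141 -0.1457  0.0118  0.1366] 71 ball [ 0.6198 -0.1508  0.044 ] 281
scene rim [ 0.6151 -0.1438  0.0118  0.1384] 50 ball [ 0.6198 -0.1496  0.0454] 252
ring (0.62, -0.15) [array([ 0.6191, -0.1508]), array([ 0.6216, -0.1478])]
top rim [ 0.6115 -0.3057  0.0117  0.1366] 68 ball [ 0.6204 -0.3016  0.0438] 307
scene rim [ 0.6128 -0.3044  0.0119  0.139 ] 49 ball [ 0.6208 -0.2999  0.0467] 240
ring (0.62, -0.3015) [array([ 0.6197, -0.3004]), array([ 0.6217, -0.2995])]
top rim [ 0.4673 -0.3169  0.0119  0.136 ] 78 ball [ 0.474  -0.3193  0.0437] 306
scene rim [ 0.4689 -0.3141  0.0124  0.1386] 41 ball [ 0.474  -0.3181  0.0459] 223
ring (0.4735, -0.319) [array([ 0.4733, -0.3171]), array([ 0.4765, -0.3164])]
top rim [ 0.4575 -0.1258  0.0117  0.136 ] 77 ball [ 0.4643 -0.1221  0.0438] 310
scene rim [ 0.4573 -0.1236  0.0127  0.1374] 48 ball [ 0.4647 -0.1205  0.0454] 226
ring (0.4642, -0.122) [array([ 0.4633, -0.1217]), array([ 0.4662, -0.119 ])]
105.5833
```

View pics/end.png

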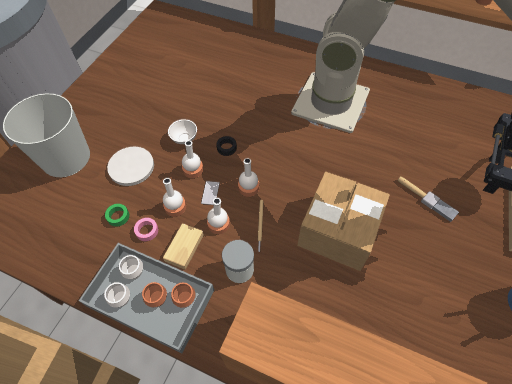

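The end picture shows both flaps flat at (345,210), with heights within 3 mm along their depth. The four vases are seated at (192,163), (248,182), (173,202) and (218,219), and the bystanders look undisturbed. I hand it in.

```bash
python3 -c "
from h import *
print(workorder.sign_off(),r.read_clock())"
```

```text
the job is handed in; nothing more can be done
the job is handed in; nothing more can be done
```

I handed the job in at about 106 s. By my last camera check all four vases stood in rings of their own, tilted about 0.08–0.11 rad (limit 0.15), both flaps were closed flat and nothing else looked moved; the arm brushed the right flap partly shut once on the way, and I folded it back before going on.

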